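# Pin the sample-changer plate into line

### The job

The floating plate inside the metal sample-changer block has drifted out of line. Take the tapered steel pin from its stand, find the plate's hole with its tip through the round window in the cover, draw the plate over the bore at the window's middle and drive the pin gently down through both until its collar sits flat on the cover, then let go. Never press or push the pin harder than about 35 N against the block, lay the pin down nowhere else, and leave the other things on the bench where they are.

Things in the scene. Friction and masses are not known exactly. Their poses are not given: they have to be found in the camera images.
- block: Bare aluminium sample-changer block fixed to the bench: 100x100 mm, 44 high, with flat screw heads 2.5 mm high near the top's corners (38 mm from the centre in x and y). Origin: centre of underside, z up. Three layers: solid base up to 30 mm, steel floating plate from 31 to 37, fixed cover from 38 to 44. The plate can be dragged any way with 2 to 4 N and stays where left.
- bore (a point): Mouth of the bore in the base, at the block's centre, 30 mm above the bench. Round, 13.5 mm across, open down to 3 mm above the bench. Hidden mostly by the floating plate at the start.
- window (a point): Centre of the cover's round window, on its top face (44 mm high): 34 mm across, right over the bore. Under it lies the floating plate, which has one round hole, 13.5 mm across. That hole starts 6.5 to 10.5 mm from the bore's axis, in any direction, and cannot go beyond 10.5. Its pose is not given: see it through the window or feel for it with the pin. No gap beside the plate.
- stand: Grey plastic pin stand, fixed: 56x56 mm, 44 mm high, on a 72x72x6 mm foot, with an upright hole 14 mm across. Origin: centre of its underside.
- pin: Loose tapered steel pin, 83 mm long, 0.08-0.17 kg, upright in the stand, collar on the stand's top. Origin: centre of the lower tip, z up. From the tip: flat end 5 mm across, taper to 12 mm at 20, shank 12 mm across to 38, collar 44 mm across from 38 to 43, square head 20x20 mm from 43 to 83 with flats square to pin x and y.
- pin_tip (a point): Centre of the pin's lower end; axes as the pin's. 6 mm above the bench when the collar lies on the block's cover.
- petri_dish_0: Bystander: closed petri dish, 60 mm across, 15 high. Origin: centre of its underside.
- petri_dish_1: Bystander: second closed petri dish, 60 mm across, 15 high. Origin: centre of its underside.
- beaker: Bystander: glass beaker, 54 mm across, 68 high. Origin: centre of its underside.
- cuvette_box: Bystander: small carton, 62x62x42 mm. Origin: centre of its underside.
- notebook: Bystander: black notebook, 148x105x12 mm. Origin: centre of its underside.
- tube_rack: Bystander: rack of micro tubes, 52x105x52 mm. Origin: centre of its underside.
- forceps: Bystander: steel forceps lying flat, 134 mm long, 8 high. Origin: centre of its underside.
- tape_roll: Bystander: roll of lab tape, 60 mm across, 24 high. Origin: centre of its underside.

How it is judged:
By the outcome, as a careful person would: the job done as asked, in the order asked, and still so for the second after the job is handed in, with the robot touching nothing.
It also fails if it takes over 48 s, if anything falls off the work surface, if the arm or the gripper's body presses on something with over 40 N, if the wrist force passes 120 N, or if a joint passes its speed limit or range.

### The arm

A 6-joint arm with a two-finger parallel gripper is mounted at the origin on a cart in front of the work surface, level with it; the furniture and walls round the work are solid. World frame = base frame: x ahead of the robot, y to its left, z up, the work surface at z = 0. Lengths are in m, angles in rad, forces in N, time in s.
With the tool pointing down it reaches from about 0.425 to 0.95 m from the base axis. Payload 3.5 kg.
Tool frame: the origin (TCP) lies between the finger pads; the fingertips stand 17 mm ahead of it and the grasp point (between the pads) lies 2 mm behind it (ctrl.tip_reach is the distance from the TCP to the fingertips, in m); z points along the fingers, y is the direction in which the jaws open and shut (so a half turn about z gives the same grasp; the last joint's range is limited). The gripper opens to 85 mm and grips with 20 to 120 N. Pads are 22 mm wide; open, the fingers measure 114 mm over their backs; the gripper's body (76 mm by 85 mm) begins 54 mm behind the grasp point. The pads swing forward as they close: fully open they stand 13 mm farther back than shut.
Start: joints at [1.053, 0.286, 1.577, -0, 1.279, -0.15], TCP at [0.243, 0.63, 0.248] pointing down, gripper open.
Joint ranges: [-2.77, 2.77], [-0.9, 2.22], [0.21, 2.48], [-1.53, 4.67], [0.24, 2.81], [-2.84, 2.84]. Speed limits (rad/s): [2.79, 2.79, 3.14, 3.14, 3.14, 3.14].

### API

Orientations are given as a unit quaternion [x, y, z, w].
In Python, from plant import monitor, imaging, workorder, ctrl gives the robot as it stands.
- The arm moves only by the tool send_rows, never from a script. Its argument "rows" is a list of rows, each a list of 4 numbers: the shift along the world's x, y, z normalised to -1 to 1, where 1 is 0.3 m, then the turn about the world's z normalised to -1 to 1, where 1 is 360 degrees. A call has 1 to 20 rows; each row is the pose to reach, as a shift and turn from the pose commanded when the call began, turning the shorter way round; what a row does not reach only later rows make up. A row lasts 1/8 s, in which the tool goes at most 62.5 mm and 10.7 degrees, less where a joint would pass 70% of its speed; a pose out of reach is approached as far as the arm can. A call with a number of a shift or a turn outside -1 to 1 is refused whole. A call with a gripper value outside its range is refused whole. "jaw" is the closure, from 0 (fully open) to 1 (shut), set as the call begins (left out, the last holds). The fingers move at their own pace and stop on an object; "newtons" is the grip in N (left out, the last holds). Time passes only in rows, so rows that repeat a pose let the fingers close. It gives the time, the measured TCP pose, the force and the opening at its end, in the units of the state.
- monitor.get_state(): the state, without advancing time (a new reading comes with each control period).
- imaging.read_camera(name): name is "scene" or "side" or "wrist"; returns the picture (384x512x3 uint8, red, green, blue); there is no depth.
- imaging.calibration(name): a dict with "intrinsics" (3x3 intrinsics, pixels), "cam_to_world" (4x4, takes a point from camera to world coordinates). Camera axes: x right, y up, looking along -z (the intrinsics and any distortion apply to the point x, -y, -z); pixel columns grow to the right and rows downward; lengths in m; the calibration is good to about 2 mm. A picture is of the moment at which its call begins: read the wrist's pose just before it. calibration takes no time and is no camera call; for the wrist camera it gives the pose at the moment of the call.
- workorder.sign_off(): hands the job in, once; it reports no verdict.
The state is a dict: "time": time; "qpos": joint angles; "dq": joint speeds; "joint_efforts": joint torques, N m; "eef_pos": TCP position; "tcp_rot": TCP orientation; "contact_force": force on the tool from outside, world axes, zero at the start; "wrist_torque": the same for the moment, N m; "opening": opening from 0.0 (shut) to 1.0 (fully open).
Only numpy, scipy, OpenCV 4.12 (cv2) and the standard library are available. Lean on these libraries where they do the work, as an engineer would, in place of code of your own. Each camera call takes 0.05 s, during which the arm holds its last target.

## Working session

There is one attempt and no reset: what is moved stays moved. The work goes in short steps, Python scripts to look and compute and a tool call to move; the robot and the scene stay as the last step left them, time stands still between calls to the robot, and variables do not carry over. Pictures are saved under pics/ and viewed, and the job is handed in when it is done.

Besides the shell and the picture viewer there is one more tool, called after "Call:" as name(argument=value, ...), one argument or row to a line, values as JSON. send_rows: Moves the arm, as the interface text tells. Scaled input: -1 to 1 covers 0.3 m each way for a shift and 360 degrees each way for a turn. Its arguments: {"type":"object","properties":{"rows":{"type":"array"},"jaw":{"type":"number"},"newtons":{"type":"number"}},"required":["rows"]}

```bash
ls; mkdir -p pics
cat > h.py <<'E'
import numpy as np, cv2
from plant import monitor, imaging, workorder, ctrl
def snap(name,fn):
    cal=imaging.calibration(name); im=imaging.read_camera(name)
    cv2.imwrite('pics/'+fn+'.png',im[:,:,::-1]); np.savez('pics/'+fn+'.npz',im=im,K=cal['intrinsics'],T=cal['cam_to_world'])
    return im,cal
def load(fn):
    d=np.load('pics/'+fn+'.npz'); return d['im'],d['K'],d['T']
def ray(K,T,u,v):
    d=np.linalg.inv(K)@np.array([u,v,1.]); d=np.array([d[0],-d[1],-d[2]])
    return T[:3,3],T[:3,:3]@d
def onz(K,T,u,v,z):
    o,d=ray(K,T,u,v); return o+d*(z-o[2])/d[2]
def proj(K,T,p):
    c=T[:3,:3].T@(np.array(p)-T[:3,3]); q=K@np.array([c[0],-c[1],-c[2]]); return q[:2]/q[2]
E
python3 - <<'E'
from h import *
for n in ['scene','side','wrist']:
    im,c=snap(n,n+'0'); print(n,c)
print(monitor.get_state(), ctrl.tip_reach)
E
```

```text
pics
scene {'intrinsics': array([[480.12067557,   0.        , 253.50137638],
       [  0.        , 480.12067557, 195.75182715],
       [  0.        ,   0.        ,   1.        ]]), 'cam_to_world': array([[ 0.85057985,  0.37665259, -0.36694242,  0.06387705],
       [-0.5256036 ,  0.58779097, -0.61501433, -0.85483365],
       [-0.0159613 ,  0.71598506,  0.69793312,  0.98974515],
       [ 0.        ,  0.        ,  0.        ,  1.        ]])}
side {'intrinsics': array([[390.63452364,   0.        , 255.07547464],
       [  0.        , 390.63452364, 184.26339701],
       [  0.        ,   0.        ,   1.        ]]), 'cam_to_world': array([[-0.85750459,  0.22466697, -0.46282895, -0.06205271],
       [-0.51411581, -0.40787373,  0.75453559,  0.97636771],
       [-0.01925654,  0.88496541,  0.46525843,  0.70787547],
       [ 0.        ,  0.        ,  0.        ,  1.        ]])}
wrist {'intrinsics': array([[270.58580724,   0.        , 257.79802164],
       [  0.        , 270.58580724, 188.12614272],
       [  0.        ,   0.        ,   1.        ]]), 'cam_to_world': array([[ 0.35997232, -0.8857
[... 227 characters left out ...]
0.15, 'qpos': array([ 1.05297873e+00,  2.87013972e-01,  1.57785857e+00,  2.62000879e-06,
        1.27860618e+00, -1.49996373e-01]), 'dq': array([-3.49915827e-04, -1.86369578e-03, -3.38840230e-03,  4.33047867e-05,
       -4.52062211e-04,  6.36663797e-04]), 'joint_efforts': array([ 5.12686747e-04, -4.06601965e+01, -2.93143398e+01, -1.56846390e-04,
        3.92198504e-03,  1.37516000e-05]), 'eef_pos': array([0.24244388, 0.62943406, 0.2472207 ]), 'tcp_rot': array([ 1.82875917e-01,  9.83135550e-01, -8.90538481e-04, -3.10251771e-04]), 'contact_force': array([-0.21577224, -0.61858811, -1.13637612]), 'wrist_torque': array([ 0.01811139, -0.04975225, -0.00928886]), 'opening': 0.9985040001444675} 0.017
```

View pics/scene0.png

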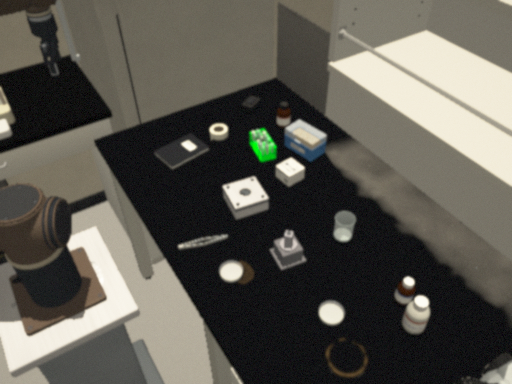

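View pics/side0.png

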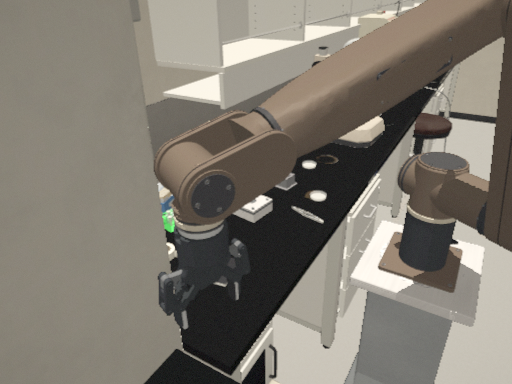

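View pics/wrist0.png

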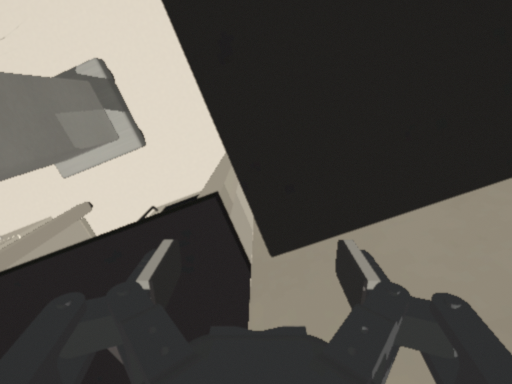

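Run:
```python
from h import *
im,K,T=load('scene0')
c=im[165:280,210:320]; cv2.imwrite('pics/sc_crop.png',cv2.resize(c,None,fx=5,fy=5,interpolation=cv2.INTER_CUBIC)[:,:,::-1])
print('block',onz(K,T,246,190,.044),'head',onz(K,T,290,233,.084),'foot',onz(K,T,288,255,.0))
```

```text
block [0.55543127 0.01016058 0.044     ] head [ 0.5467961  -0.21940604  0.084     ] foot [ 0.54349419 -0.22044836  0.        ]
```

View pics/sc_crop.png

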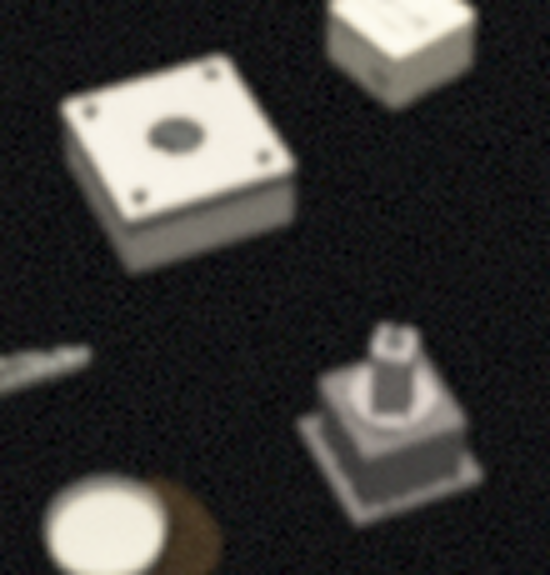

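Run:
```python
from h import *
im,K,T=load('scene0')
def P(x,y,z): return onz(K,T,(x-2)/5+210,(y-2)/5+165,z)
c=[P(*p,.044) for p in [(62,103),(225,55),(297,163),(130,220)]]
print(np.round(c,4)); print('mean',np.mean(c,0),'win',P(176,134,.044))
e=[c[(i+1)%4]-c[i] for i in range(4)]; print([np.degrees(np.arctan2(a[1],a[0])) for a in e],[np.linalg.norm(a) for a in e])
print('head top',P(397,341,.089))
c=[P(*p,.006) for p in [(298,423),(360,524),(484,472)]]
print(np.round(c,4),'mean',(c[0]+c[2])/2)
e=[c[(i+1)%3]-c[i] for i in range(3)]; print([np.degrees(np.arctan2(a[1],a[0])) for a in e],[np.linalg.norm(a) for a in e])
c=[P(*p,.044) for p in [(318,382),(372,455),(467,420)]]
print(np.round(c,4),'mean',(c[0]+c[2])/2)
e=[c[(i+1)%3]-c[i] for i in range(3)]; print([np.degrees(np.arctan2(a[1],a[0])) for a in e],[np.linalg.norm(a) for a in e])
h=np.array([P(*p,.089) for p in [(378,325),(417,326),(413,358),(373,358)]]);print(h)
```

```text
[[ 0.5074  0.0649  0.044 ]
 [ 0.6086  0.0492  0.044 ]
 [ 0.5947 -0.0499  0.044 ]
 [ 0.4931 -0.0379  0.044 ]]
mean [0.55093994 0.00656759 0.044     ] win [0.54956294 0.0070499  0.044     ]
[np.float64(-8.799764902492736), np.float64(-97.95306638351873), np.float64(173.27473967739547), np.float64(82.07981430150008)] [np.float64(0.10243305629771171), np.float64(0.10012254400674649), np.float64(0.10238579377084514), np.float64(0.10383011232897021)]
head top [ 0.54241325 -0.22103658  0.089     ]
[[ 0.5099 -0.1818  0.006 ]
 [ 0.5005 -0.2538  0.006 ]
 [ 0.5731 -0.2605  0.006 ]] mean [ 0.54152607 -0.22116231  0.006     ]
[np.float64(-97.43416865735479), np.float64(-5.307662590077451), np.float64(128.75589306280236)] [np.float64(0.07262027692914758), np.float64(0.07293067555805617), np.float64(0.10099278653333434)]
[[ 0.5161 -0.1906  0.044 ]
 [ 0.5127 -0.2449  0.044 ]
 [ 0.5659 -0.252   0.044 ]] mean [ 0.54101601 -0.22130844  0.044     ]
[np.float64(-93.67268628834314), np.float64(-7.677010616581727), np.float64(128.98362822178768)] [np.float64(0.05439636088059366), np.float64(0.05370530643376278), np.float64(0.07906474122482475)]
[[ 0.54046704 -0.20718609  0.089     ]
 [ 0.55651972 -0.2182165   0.089     ]
 [ 0.54271166 -0.23444699  0.089     ]
 [ 0.52606585 -0.22384     0.089     ]]
```

Call:
send_rows(
  rows=[
    [0.08, -0.16, 0, 0],
    [0.17, -0.33, 0, -0.01],
    [0.25, -0.5, 0, -0.02],
    [0.33, -0.67, 0, -0.025],
    [0.42, -0.83, 0, -0.03],
    [0.5, -1, 0, -0.0375],
  ],
  jaw=0,
)

```text
time: 0.9
eef_pos: [0.3931, 0.3282, 0.2482]
tcp_rot: [0.298, 0.955, 0.0, 0.0]
contact_force: [0.8, 0.4, -0.9]
opening: 1.004
```

Call:
send_rows(
  rows=[
    [0.09, -0.17, -0.05, 0],
    [0.18, -0.34, -0.1, 0],
    [0.27, -0.51, -0.15, 0],
    [0.36, -0.68, -0.2, 0],
    [0.45, -0.85, -0.25, 0],
    [0.525, -1, -0.32, 0],
    [0.525, -1.0, -0.32, 0],
    [0.525, -1.0, -0.32, 0],
  ],
)

```text
time: 1.9
eef_pos: [0.5498, 0.0301, 0.1521]
tcp_rot: [0.297, 0.955, 0.0, -0.001]
contact_force: [-0.0, 0.0, -0.3]
opening: 1.002
```

Run:
```python
from h import *
snap('wrist','w1'); s=monitor.get_state(); print(s['time'],s['eef_pos'],s['tcp_rot'],s['qpos'])
```

```text
1.95 [0.54988943 0.0306431  0.15252693] [ 2.96819143e-01  9.54933699e-01  1.50528399e-04 -6.51702056e-05] [-1.28716371e-01  1.14670923e-01  1.96225662e+00  3.64679693e-04
  1.06474182e+00 -1.09696957e+00]
```

View pics/w1.png

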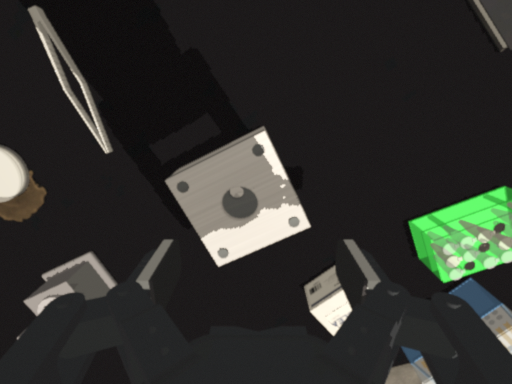

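Run:
```python
from h import *
im,K,T=load('w1')
c=im[120:275,160:320]; cv2.imwrite('pics/w1c.png',cv2.resize(c,None,fx=4,fy=4,interpolation=cv2.INTER_CUBIC)[:,:,::-1])
c=im[175:230,210:270].astype(float)*1.0; c=np.clip(c*1.6,0,255).astype(np.uint8); cv2.imwrite('pics/w1d.png',cv2.resize(c,None,fx=10,fy=10,interpolation=cv2.INTER_CUBIC)[:,:,::-1])
```

```text
(no output)
```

View pics/w1c.png

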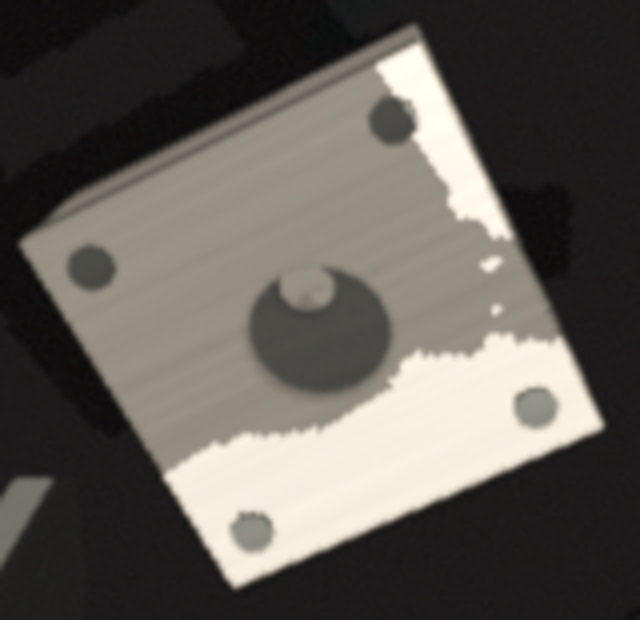

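View pics/w1d.png

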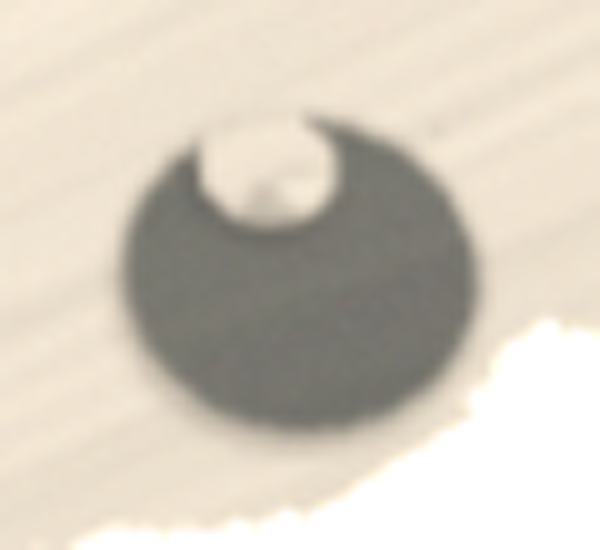

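Run:
```python
from h import *
im,K,T=load('w1')
c4=lambda x,y:((x+.5)/4-.5+160,(y+.5)/4-.5+120)
c10=lambda x,y:((x+.5)/10-.5+210,(y+.5)/10-.5+175)
cs=[onz(K,T,*c4(*p),.044) for p in [(20,244),(418,42),(604,428),(235,588)]]
print('corners',np.round(cs,4),np.mean(cs,0))
e=[cs[(i+1)%4]-cs[i] for i in range(4)]; print([np.degrees(np.arctan2(a[1],a[0])) for a in e],[np.linalg.norm(a) for a in e])
sc=[onz(K,T,*c4(*p),.0465) for p in [(92,268),(393,121),(537,407),(252,532)]]
print('screws',np.mean(sc,0),[np.linalg.norm(sc[(i+1)%4]-sc[i]) for i in range(4)])
# window edge pts
w=np.array([onz(K,T,*c10(*p),.044)[:2] for p in [(124,275),(478,275),(301,432),(160,170),(430,170),(160,370),(440,370),(325,117)]])
def circ(p):
    A=np.c_[2*p,np.ones(len(p))]; s=np.linalg.lstsq(A,(p**2).sum(1),rcond=None)[0]; return s[:2],np.sqrt(s[2]+s[:2]@s[:2])
print('window',circ(w)); W=circ(w)[0]
h=np.array([onz(K,T,*c10(*p),.037)[:2] for p in [(199,165),(341,165),(270,229),(218,210),(320,212),(330,140)]])
print('hole',circ(h)); H=circ(h)[0]; print(H-W,np.linalg.norm(H-W)); print('c from px',onz(K,T,*c10(270,161),.037))
# pin collar in image
print(proj(K,T,[.542,-.221,.049]))
print('T',T[:3,3])
```

```text
corners [[ 0.4934 -0.032   0.044 ]
 [ 0.5072  0.066   0.044 ]
 [ 0.6065  0.0517  0.044 ]
 [ 0.592  -0.0467  0.044 ]] [0.5497674 0.0097552 0.044    ]
[np.float64(81.97876315122863), np.float64(-8.187069542583005), np.float64(-98.38066623662495), np.float64(171.50939412792155)] [np.float64(0.09896680265416466), np.float64(0.1002415857397551), np.float64(0.09949471323235376), np.float64(0.09962035983351042)]
screws [0.54912319 0.01015517 0.0465    ] [np.float64(0.07456641910787655), np.float64(0.07475334262351778), np.float64(0.07524259134737063), np.float64(0.07472588194465969)]
window (array([0.54811259, 0.01087023]), np.float64(0.015943451323740313))
hole (array([0.53951454, 0.01307442]), np.float64(0.006483464451513706))
[-0.00859805  0.00220419] 0.008876089319835571
c from px [0.53920055 0.01342254 0.037     ]
[ 55.88157385 317.11526099]
T [0.48346011 0.07567746 0.27551147]
```

Call:
send_rows(
  rows=[
    [0, -0.15, 0.02, 0],
    [-0.01, -0.34, 0.02, 0],
    [-0.02, -0.53, 0.02, 0],
    [-0.025, -0.7, 0.02, 0],
    [-0.027, -0.83, 0.02, 0],
    [-0.027, -0.83, 0.02, 0],
    [-0.027, -0.83, 0.02, 0],
  ],
)

```text
time: 2.82
eef_pos: [0.5423, -0.2176, 0.1587]
tcp_rot: [0.296, 0.955, 0.0, 0.0]
contact_force: [-0.3, 0.4, 0.4]
opening: 1.0
```

Run:
```python
from h import *
im,c=snap('wrist','w2'); s=monitor.get_state(); print(s['time'],s['eef_pos'],s['tcp_rot'])
u,v=proj(c['intrinsics'],c['cam_to_world'],[.542,-.221,.089]).astype(int); print(u,v)
u0,v0=max(0,u-60),max(0,v-60); print(u0,v0)
cv2.imwrite('pics/w2c.png',cv2.resize(im[v0:v0+120,u0:u0+120],None,fx=5,fy=5,interpolation=cv2.INTER_CUBIC)[:,:,::-1])
```

```text
2.875 [ 0.54224107 -0.21731598  0.15858166] [2.96149092e-01 9.55141709e-01 1.75755215e-04 1.91502364e-05]
253 210
193 150
```

View pics/w2c.png

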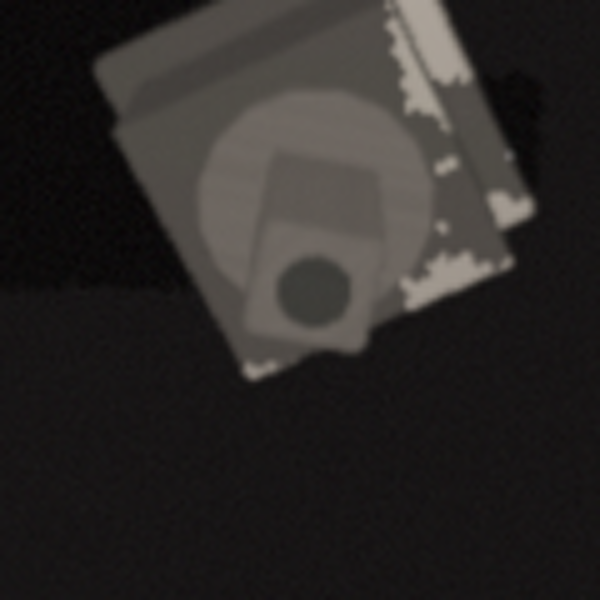

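Run:
```python
from h import *
im,K,T=load('w2')
f=lambda x,y:((x+.5)/5-.5+193,(y+.5)/5-.5+150)
print('dot',onz(K,T,*f(314,292),.089))
cs=[onz(K,T,*f(*p),.089) for p in [(261,220),(386,240),(364,353),(245,330)]]
print(np.round(cs,4),np.mean(cs,0))
e=[cs[(i+1)%4]-cs[i] for i in range(4)]; print([np.degrees(np.arctan2(a[1],a[0])) for a in e],[np.linalg.norm(a) for a in e])
w=np.array([onz(K,T,*f(*p),.049)[:2] for p in [(197,200),(434,200),(312,88),(230,280),(215,135),(400,115)]])
A=np.c_[2*w,np.ones(len(w))]; s=np.linalg.lstsq(A,(w**2).sum(1),rcond=None)[0]; print('collar',s[:2],np.sqrt(s[2]+s[:2]@s[:2]))
```

```text
dot [ 0.54084374 -0.21882683  0.089     ]
[[ 0.5266 -0.2187  0.089 ]
 [ 0.54   -0.2049  0.089 ]
 [ 0.5538 -0.2182  0.089 ]
 [ 0.54   -0.2313  0.089 ]] [ 0.54010338 -0.21830786  0.089     ]
[np.float64(45.79753764223934), np.float64(-44.091514442991496), np.float64(-136.49993999803215), np.float64(136.82788656186244)] [np.float64(0.019238712272087555), np.float64(0.01911480779614884), np.float64(0.018960860449603243), np.float64(0.01835764092944218)]
collar [ 0.54005775 -0.21825613] 0.021811690503616407
```

Call:
send_rows(
  rows=[
    [-0.006, -0.007, -0.06, -0.029],
    [-0.006, -0.007, -0.16, -0.029],
    [-0.006, -0.007, -0.25, -0.029],
    [-0.006, -0.007, -0.295, -0.029],
    [-0.006, -0.007, -0.295, -0.029],
    [-0.006, -0.007, -0.295, -0.029],
  ],
)

```text
time: 3.62
eef_pos: [0.5412, -0.2213, 0.0711]
tcp_rot: [0.382, 0.924, -0.0, 0.001]
contact_force: [0.2, -0.9, 1.0]
opening: 1.002
```

Call:
send_rows(
  rows=[
    [0, 0, 0, 0],
    [0, 0, 0, 0],
    [0, 0, 0, 0],
    [0, 0, 0, 0],
    [0, 0, 0, 0],
    [0, 0, 0, 0],
  ],
  jaw=1,
  newtons=80,
)

```text
time: 4.38
eef_pos: [0.541, -0.2209, 0.0703]
tcp_rot: [0.383, 0.924, 0.001, 0.001]
contact_force: [3.2, 3.9, 2.8]
opening: 0.224
```

Call:
send_rows(
  rows=[
    [0, 0, 0.05, 0],
    [0, 0, 0.15, 0],
    [0, 0, 0.233, 0],
    [0, 0.08, 0.233, 0],
    [0, 0.22, 0.233, 0],
    [0, 0.38, 0.233, 0],
    [-0.002, 0.54, 0.233, 0],
    [-0.002, 0.68, 0.233, 0],
    [-0.002, 0.75, 0.233, 0],
    [-0.002, 0.771, 0.233, 0],
    [-0.002, 0.771, 0.233, 0],
    [-0.002, 0.771, 0.233, 0],
  ],
)

```text
time: 5.88
eef_pos: [0.5394, 0.0094, 0.1393]
tcp_rot: [0.383, 0.924, -0.0, -0.0]
contact_force: [0.0, 1.1, -0.8]
opening: 0.224
```

Run:
```python
from h import *
snap('wrist','w3');im,c=snap('scene','s3'); snap('side','d3'); s=monitor.get_state(); print(s['time'],s['eef_pos'],s['tcp_rot'],s['contact_force'],s['wrist_torque'])
w,_,_=load('w3'); d,_,_=load('d3')
a=cv2.resize(im[140:240,200:300],(400,400),interpolation=cv2.INTER_CUBIC); b=cv2.resize(w[120:320,150:350],(400,400),interpolation=cv2.INTER_CUBIC)
cv2.imwrite('pics/m3.png',np.hstack([a,b])[:,:,::-1])
cv2.imwrite('pics/d3c.png',cv2.resize(d[130:260,180:330],None,fx=4,fy=4,interpolation=cv2.INTER_CUBIC)[:,:,::-1])
```

```text
6.025 [0.53972387 0.00924192 0.13968305] [ 3.83379439e-01  9.23590926e-01 -8.52645899e-05  8.52990797e-07] [ 0.26163137 -0.03745036 -0.10155049] [ 0.0440948   0.06655041 -0.0286168 ]
```

View pics/m3.png

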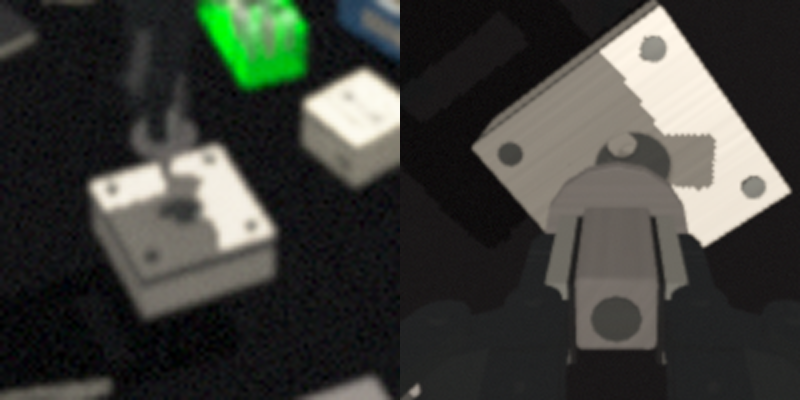

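View pics/d3c.png

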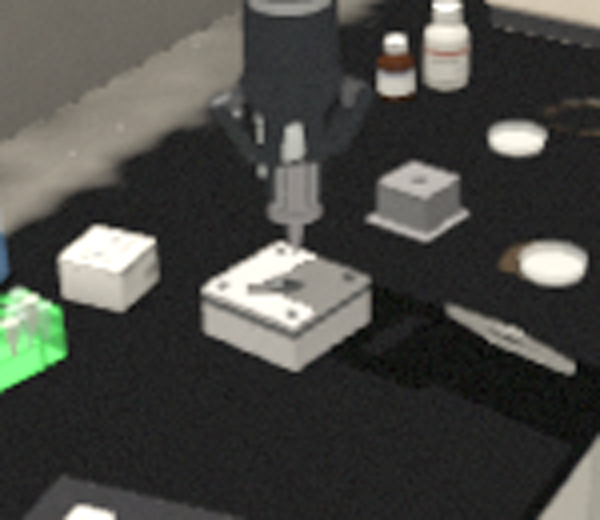

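Run:
```python
from h import *
im,K,T=load('w3')
f=lambda x,y:((x-400+.5)/2-.5+150,(y+.5)/2-.5+120)
print('dot',onz(K,T,*f(616,319),.1585))
w=np.array([onz(K,T,*f(*p),.1187)[:2] for p in [(547,212),(687,212),(617,164),(573,179),(661,179)]])
A=np.c_[2*w,np.ones(len(w))]; s=np.linalg.lstsq(A,(w**2).sum(1),rcond=None)[0]; print('collar',s[:2],np.sqrt(s[2]+s[:2]@s[:2]))
cs=[onz(K,T,*f(*p),.0465) for p in [(511,154),(652,48),(753,187)]]
print('screws mid',(cs[0]+cs[2])/2,[np.linalg.norm(cs[i+1]-cs[i]) for i in range(2)])
c=im[180:205,245:290]; cv2.imwrite('pics/w3h.png',cv2.resize(np.clip(c*1.5,0,255).astype(np.uint8),None,fx=16,fy=16,interpolation=cv2.INTER_CUBIC)[:,:,::-1])
```

```text
dot [0.53776791 0.01089369 0.1585    ]
collar [0.53756028 0.0115385 ] 0.021583515682150625
screws mid [0.54912858 0.01007157 0.0465    ] [np.float64(0.07423344381868119), np.float64(0.07530850080866466)]
```

View pics/w3h.png

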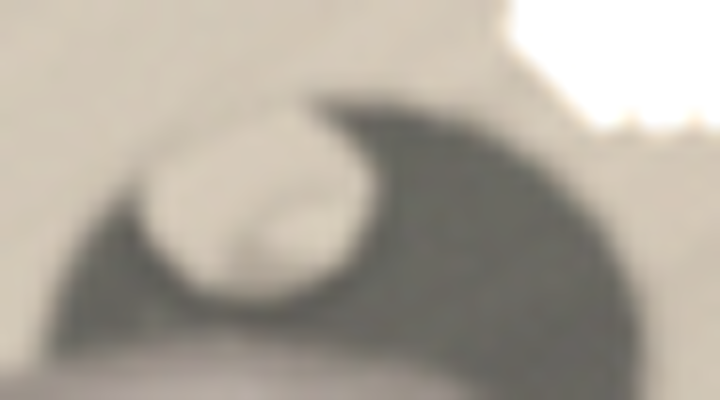

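Run:
```python
from h import *
im,K,T=load('w3')
for z in (.037,.033): print(onz(K,T,260.7,191.2,z), onz(K,T,*proj(K,T,[.54913,.01007,.0465]),z+.0095))
```

```text
[0.53911579 0.01329873 0.037     ] [0.54913 0.01007 0.0465 ]
[0.54011979 0.0123593  0.033     ] [0.55036341 0.00902955 0.0425    ]
```

Call:
send_rows(
  rows=[
    [0.0067, 0.0053, -0.03, 0],
    [0.0067, 0.0053, -0.08, 0],
    [0.0067, 0.0053, -0.11, 0],
    [0.0067, 0.0053, -0.12, 0],
    [0.0067, 0.0053, -0.12, 0],
    [0.0067, 0.0053, -0.12, 0],
  ],
)

```text
time: 6.78
eef_pos: [0.5421, 0.0116, 0.1042]
tcp_rot: [0.383, 0.924, 0.0, 0.0]
contact_force: [0.2, 0.0, -1.0]
opening: 0.222
```

Call:
send_rows(
  rows=[
    [0, 0, -0.004, 0],
    [0, 0, -0.008, 0],
    [0, 0, -0.012, 0],
    [0, 0, -0.012, 0],
  ],
)

```text
time: 7.28
eef_pos: [0.5415, 0.0117, 0.0999]
tcp_rot: [0.383, 0.924, -0.0, -0.0]
contact_force: [0.2, -0.5, -0.0]
opening: 0.225
```

Call:
send_rows(
  rows=[
    [0, 0, -0.004, 0],
    [0, 0, -0.008, 0],
    [0, 0, -0.012, 0],
    [0, 0, -0.012, 0],
  ],
)

```text
time: 7.78
eef_pos: [0.5415, 0.0117, 0.0963]
tcp_rot: [0.383, 0.924, -0.0, -0.0]
contact_force: [-0.1, 0.2, -1.1]
opening: 0.221
```

Call:
send_rows(
  rows=[
    [0.004, -0.0012, 0, 0],
    [0.009, -0.0026, 0, 0],
    [0.014, -0.0041, 0, 0],
    [0.019, -0.0055, 0, 0],
    [0.024, -0.007, 0, 0],
    [0.028, -0.008, 0, 0],
    [0.032, -0.0093, 0, 0],
    [0.032, -0.0093, 0, 0],
  ],
)

```text
time: 8.78
eef_pos: [0.5513, 0.009, 0.0964]
tcp_rot: [0.383, 0.924, 0.0, -0.0]
contact_force: [-4.3, 2.0, 0.6]
opening: 0.221
```

Call:
send_rows(
  rows=[
    [0.004, -0.0012, 0, 0],
    [0.008, -0.0023, 0, 0],
    [0.008, -0.0023, 0, 0],
  ],
)

```text
time: 9.15
eef_pos: [0.5537, 0.0082, 0.0964]
tcp_rot: [0.383, 0.924, 0.0, 0.0]
contact_force: [-3.6, 1.2, 0.5]
opening: 0.224
```

Plate is being dragged (about 4 N). Back to the centre estimate, then a short probe down.

Call:
send_rows(
  rows=[
    [-0.004, 0.0012, 0, 0],
    [-0.008, 0.0023, 0, 0],
    [-0.008, 0.0023, 0, 0],
    [-0.008, 0.0023, -0.006, 0],
    [-0.008, 0.0023, -0.012, 0],
    [-0.008, 0.0023, -0.018, 0],
    [-0.008, 0.0023, -0.018, 0],
  ],
)

```text
time: 10.02
eef_pos: [0.5511, 0.0089, 0.0908]
tcp_rot: [0.383, 0.924, -0.0, -0.0]
contact_force: [-0.3, -0.1, -2.2]
opening: 0.226
```

Run:
```python
from h import *
im,c=snap('wrist','w4'); s=monitor.get_state(); print(s['time'],s['eef_pos'],s['contact_force'],s['wrist_torque'])
cv2.imwrite('pics/w4c.png',cv2.resize(im[120:320,150:350],(800,600)[:1]+(800,) if 0 else (600,600),interpolation=cv2.INTER_CUBIC)[:,:,::-1])
```

```text
10.075 [0.55121099 0.00886829 0.09095316] [-0.67592705  0.33301731 -0.71012443] [ 0.06733537 -0.01952233  0.00671876]
```

View pics/w4c.png

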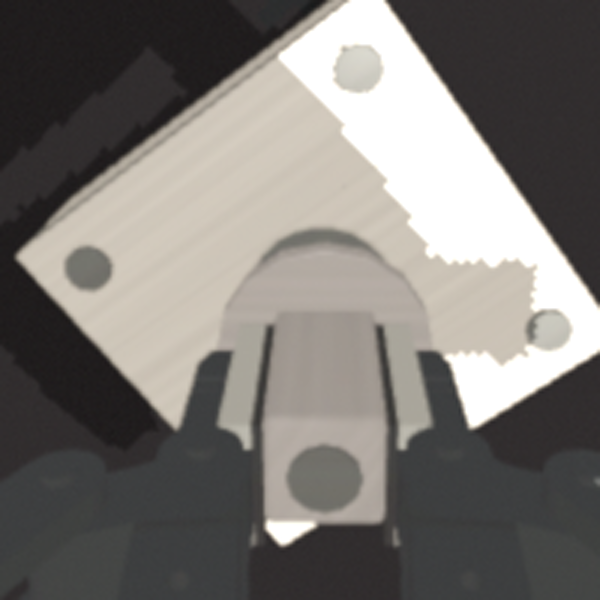

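Run:
```python
from h import *
im,K,T=load('w4')
f=lambda x,y:((x+.5)/3-.5+150,(y+.5)/3-.5+120)
def circ(p):
    A=np.c_[2*p,np.ones(len(p))]; s=np.linalg.lstsq(A,(p**2).sum(1),rcond=None)[0]; return s[:2],np.sqrt(s[2]+s[:2]@s[:2])
w=np.array([onz(K,T,*f(*p),.0695)[:2] for p in [(219,325),(431,325),(322,245),(235,296),(258,268),(400,276)]]); print('collar',circ(w))
cs=[onz(K,T,*f(*p),.0465) for p in [(88,268),(358,68),(549,330)]]
print('screws',(cs[0]+cs[2])/2,[np.linalg.norm(cs[i+1]-cs[i]) for i in range(2)],np.linalg.norm(cs[0]-cs[2]))
print('dot',onz(K,T,*f(324,478),.1095))
```

```text
collar (array([0.54901814, 0.01119945]), np.float64(0.021228918049277613))
screws [0.54879265 0.01028278 0.0465    ] [np.float64(0.07446819715362621), np.float64(0.07469696857038674)] 0.10540721626439731
dot [0.54959587 0.01019323 0.1095    ]
```

Call:
send_rows(
  rows=[
    [0, 0, -0.005, 0],
    [0, 0, -0.01, 0],
    [0, 0, -0.015, 0],
    [0, 0, -0.02, 0],
    [0, 0, -0.025, 0],
    [0, 0, -0.025, 0],
  ],
)

```text
time: 10.82
eef_pos: [0.551, 0.0089, 0.0833]
tcp_rot: [0.383, 0.924, -0.0, -0.0]
contact_force: [-1.0, -0.5, -1.6]
opening: 0.223
```

Call:
send_rows(
  rows=[
    [0, 0, -0.004, 0],
    [0, 0, -0.008, 0],
    [0, 0, -0.008, 0],
  ],
)

```text
time: 11.2
eef_pos: [0.5508, 0.0088, 0.0809]
tcp_rot: [0.383, 0.924, -0.0, -0.001]
contact_force: [-2.5, -0.7, -0.2]
opening: 0.221
```

Call:
send_rows(
  rows=[
    [0, 0, -0.004, 0],
    [0, 0, -0.008, 0],
    [0, 0, -0.008, 0],
  ],
)

```text
time: 11.58
eef_pos: [0.5507, 0.0089, 0.0784]
tcp_rot: [0.383, 0.924, -0.0, -0.001]
contact_force: [-4.5, -1.5, 0.1]
opening: 0.223
```

Call:
send_rows(
  rows=[
    [-0.0015, -0.0005, -0.003, 0],
    [-0.0015, -0.0005, -0.006, 0],
    [-0.0015, -0.0005, -0.006, 0],
  ],
)

```text
time: 11.95
eef_pos: [0.5507, 0.0088, 0.0769]
tcp_rot: [0.383, 0.924, -0.0, -0.0]
contact_force: [-4.5, -0.4, 0.7]
opening: 0.223
```

Call:
send_rows(
  rows=[
    [-0.002, 0, -0.002, 0],
    [-0.002, 0, -0.005, 0],
    [-0.002, 0, -0.006, 0],
    [-0.002, 0, -0.006, 0],
  ],
)

```text
time: 12.45
eef_pos: [0.5505, 0.0087, 0.0753]
tcp_rot: [0.383, 0.924, 0.0, 0.0]
contact_force: [-2.6, 0.5, 0.3]
opening: 0.227
```

Call:
send_rows(
  rows=[
    [-0.001, 0, -0.003, 0],
    [-0.001, 0, -0.006, 0],
    [-0.001, 0, -0.006, 0],
  ],
)

```text
time: 12.82
eef_pos: [0.5504, 0.0087, 0.0734]
tcp_rot: [0.383, 0.924, 0.0, 0.001]
contact_force: [-0.9, 0.5, -1.6]
opening: 0.225
```

Call:
send_rows(
  rows=[
    [0, 0, -0.003, 0],
    [0, 0, -0.005, 0],
    [0, 0, -0.005, 0],
  ],
)

```text
time: 13.2
eef_pos: [0.5501, 0.0087, 0.0719]
tcp_rot: [0.383, 0.924, 0.0, 0.0]
contact_force: [-0.4, 0.4, -0.9]
opening: 0.221
```

Shank is through freely; now the last ~1.5 mm gently until the collar touches.

Call:
send_rows(
  rows=[
    [0, 0, -0.002, 0],
    [0, 0, -0.004, 0],
    [0, 0, -0.004, 0],
  ],
)

```text
time: 13.58
eef_pos: [0.5499, 0.0087, 0.0707]
tcp_rot: [0.383, 0.924, 0.0, -0.0]
contact_force: [-0.5, -0.6, -0.9]
opening: 0.22
```

Call:
send_rows(
  rows=[
    [0, 0, -0.0015, 0],
    [0, 0, -0.0015, 0],
  ],
)

```text
time: 13.82
eef_pos: [0.55, 0.0087, 0.0703]
tcp_rot: [0.383, 0.924, 0.0, 0.0]
contact_force: [0.1, -0.1, -0.9]
opening: 0.222
```

Call:
send_rows(
  rows=[
    [0, 0, -0.0015, 0],
    [0, 0, -0.0015, 0],
  ],
)

```text
time: 14.08
eef_pos: [0.55, 0.0087, 0.0702]
tcp_rot: [0.383, 0.924, -0.0, -0.0]
contact_force: [-0.9, -0.3, 3.6]
opening: 0.222
```

Call:
send_rows(
  rows=[
    [0, 0, -0.001, 0],
    [0, 0, -0.001, 0],
  ],
)

```text
time: 14.32
eef_pos: [0.5501, 0.0087, 0.0703]
tcp_rot: [0.383, 0.924, -0.0, -0.0]
contact_force: [-2.0, -0.6, 6.0]
opening: 0.222
```

Call:
send_rows(
  rows=[
    [0, 0, -0.001, 0],
    [0, 0, -0.001, 0],
  ],
)

```text
time: 14.58
eef_pos: [0.5501, 0.0087, 0.0703]
tcp_rot: [0.383, 0.924, -0.0, -0.0]
contact_force: [-3.6, 1.2, 7.1]
opening: 0.222
```

Call:
send_rows(
  rows=[
    [0, 0, 0, 0],
    [0, 0, 0, 0],
    [0, 0, 0, 0],
    [0, 0, 0, 0],
    [0, 0, 0, 0],
    [0, 0, 0, 0],
  ],
  jaw=0,
)

```text
time: 15.32
eef_pos: [0.5499, 0.0087, 0.0692]
tcp_rot: [0.383, 0.924, 0.0, -0.0]
contact_force: [0.3, -0.8, -0.2]
opening: 1.005
```

Call:
send_rows(
  rows=[
    [0, 0, 0.03, 0],
    [0, 0, 0.1, 0],
    [0, 0, 0.2, 0],
    [0, 0, 0.3, 0],
    [-0.1, 0.05, 0.4, 0],
    [-0.2, 0.1, 0.4, 0],
    [-0.2, 0.1, 0.4, 0],
    [-0.2, 0.1, 0.4, 0],
  ],
)

```text
time: 16.32
eef_pos: [0.4904, 0.0385, 0.1897]
tcp_rot: [0.383, 0.924, 0.0, 0.001]
contact_force: [0.6, 0.3, -0.8]
opening: 0.999
```

Run:
```python
from h import *
w,cw=snap('wrist','w5');im,c=snap('scene','s5'); s=monitor.get_state(); print(s['time'],s['eef_pos'],s['contact_force'])
u,v=proj(cw['intrinsics'],cw['cam_to_world'],[.549,.01,.06]).astype(int);print(u,v)
b=cv2.resize(w,(533,400)); a=cv2.resize(im[150:250,205:271],(264,400),interpolation=cv2.INTER_CUBIC)
cv2.imwrite('pics/m5.png',np.hstack([a,b])[:,:,::-1])
```

```text
16.425 [0.4906178  0.03831826 0.18936098] [ 0.07707689 -0.31497554  0.19073407]
277 240
```

View pics/m5.png

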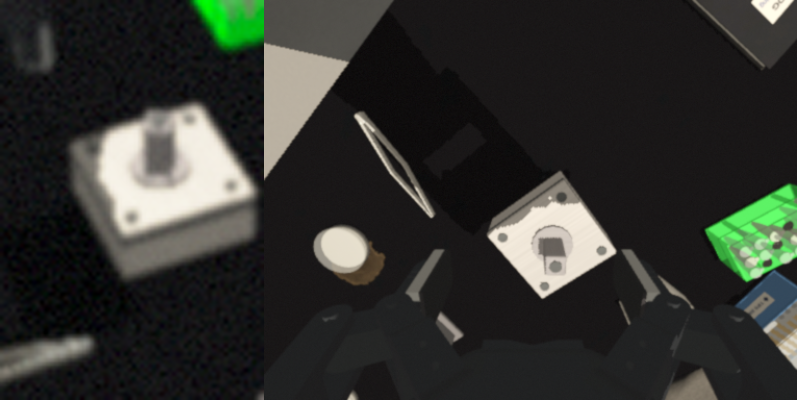

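View pics/s5.png

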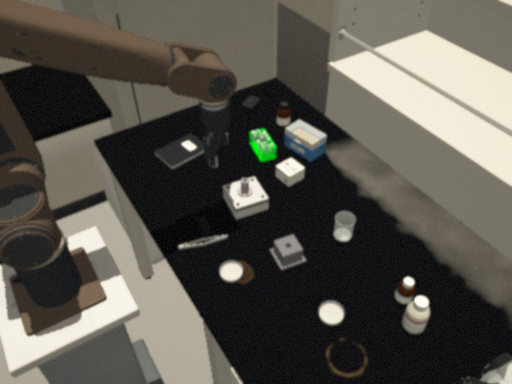

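The pin stands upright in the block at scene pixel (245,187), with its collar flat and centred on the cover. The stand at (288,250) is empty, the bystanders have not moved, and the gripper is clear.

Run:
```python
from h import *
print(workorder.sign_off())
```

```text
the job is handed in; nothing more can be done
None
```

The pin is seated through the plate and bore with its collar on the cover. I let go and handed the job in at about 16.4 s.

I took the pin from its stand, put its tip into the plate's hole (about 10 mm off the bore), drew the plate over the bore and lowered the pin in small steps.

- **Seating:** the collar met the cover with the tool at 0.070 m. That is the height at which I gripped the pin in its stand, which is also 44 mm high, so it matches full seating.
- **Forces:** the highest reading while the pin was in contact with the block was about 8 N, at seating. Dragging the plate took 4 to 5 N. I read forces only at the end of each move, so brief peaks in between were not seen.
- **Last pictures:** the pin stands upright and centred on the block, the other things look to be where they were, and the gripper is open and clear.
- **Disagreement:** the scene and wrist cameras differed by about 3 mm on absolute position. I used positions relative to the block from the wrist camera.
- **Side force:** about 4.5 N built up partway down and went away after I shifted the pin about 1.3 mm sideways.

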